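# Free the sagging bolt of the guard gate and hold the gate ajar

### The arm

A 7-joint arm with a two-finger parallel gripper is mounted at the origin on a cart in front of the work surface, level with it; the furniture and walls round the work are solid. World frame = base frame: x ahead of the robot, y to its left, z up, the work surface at z = 0. Lengths are in m, angles in rad, forces in N, time in s.
With the tool pointing down it reaches from about 0.425 to 0.975 m from the base axis. Payload 16.7 kg.
Tool frame: the origin (TCP) lies on the centre line of the jaws, within the pads' length; the fingertips stand 8 mm ahead of it and the grasp point (between the pads) lies 11 mm behind it; y points along the fingers, z is the direction in which the jaws open and shut, and the axes are right-handed (so a half turn about y gives the same grasp; the last joint's range is limited). The gripper opens to 85 mm and grips with 20 to 120 N. Pads are 22 mm wide; open, the fingers measure 114 mm over their backs; the gripper's body (76 mm by 85 mm) begins 54 mm behind the grasp point. The pads swing forward as they close: fully open they stand 13 mm farther back than shut.
Start: joints at [-1.375, 0.426, 0.074, 1.606, -0.034, 1.111, -0.067], TCP at [0.229, 0.635, 0.239] pointing down, gripper open.
Joint ranges: [-2.85, 2.85], [-0.5, 2.14], [-1.23, 1.37], [0.21, 2.46], [-1.02, 4.16], [0.16, 2.05], [-2.73, 2.73]. Speed limits (rad/s): [1.89, 1.89, 2.39, 2.39, 3.01, 3.01, 3.01].

### API

Orientations are given as a unit quaternion [x, y, z, w].
In Python, from workcell import * gives the robot as it stands.
- The arm moves only by the tool send_rows, never from a script. Its argument "targets" is text: rows parted by semicolons, each of 7 numbers parted by spaces: the turn, a rotation vector about the world's x, y, z in rad, then the shift along the world's x, y, z in mm, then the closure, from 0 (fully open) to 1 (shut). A call has 1 to 12 rows; each row is the pose to reach, as a shift and turn from the pose commanded when the call began; what a row does not reach only later rows make up. A row lasts 1/10 s, in which the tool goes at most 50 mm and 8.59 degrees, less where a joint would pass 70% of its speed; a pose out of reach is approached as far as the arm can. A call with a gripper value outside its range is refused whole. The fingers move at their own pace and stop on an object; "newtons" is the grip in N (left out, the last holds). Time passes only in rows, so rows that repeat a pose let the fingers close. It gives the time, the measured TCP pose, the force and the opening at its end, in the units of the state.
- sense(): the state, without advancing time (a new reading comes with each control period).
- snapshot(name): name is "side" or "top"; returns the picture (400x640x3 uint8, red, green, blue); there is no depth.
- camera_params(name): a dict with "mtx" (3x3 intrinsics, pixels), "dist_coeffs" ([k1, k2, p1, p2, k3] as OpenCV has them; the pictures are not rectified), "rvec" (rotation vector, rad) and "tvec" (3), from world to camera coordinates, as OpenCV has them. Camera axes: x right, y down, z forward; pixel columns grow to the right and rows downward; lengths in m; the calibration is good to about 2 mm. A picture is of the moment at which its call begins. camera_params takes no time and is no camera call.
- close_job(): hands the job in, once; it reports no verdict.
The state is a dict: "time_s": time; "q": joint angles; "joint_vel": joint speeds; "joint_efforts": joint torques, N m; "tool_pos": TCP position; "orientation": TCP orientation; "wrist_force": force on the tool from outside, world axes, zero at the start; "torque": the same for the moment, N m; "finger_gap": opening from 0.0 (shut) to 1.0 (fully open).
Only numpy, scipy, OpenCV 4.12 (cv2) and the standard library are available. Lean on these libraries where they do the work, as an engineer would, in place of code of your own. Each camera call takes 0.05 s, during which the arm holds its last target. There are 200 camera calls.

### The job

Open the small guard gate on the bench: first squeeze the trigger of the release grip fully once and let it go again, so that the safety plunger springs back from the gate. Then take the knob of the barrel bolt, lift the sagging bolt over the bent lip of its keeper while pulling it fully back, and swing the gate towards the robot until its free edge stands about a hand's width (10 cm) open. The gate springs shut by itself: finish while still gripping the knob and holding the gate still at that opening; do not knock the loose hole saw or the loose pipe nipple about.

Things in the scene. Friction and masses are not known exactly. Their poses are not given: they have to be found in the camera images.
- gate_frame: fixed steel stand of the gate, base plate 100 x 360 mm. Origin on the bench under the 133 mm high latch post (24 x 40 mm). In its own axes the gate is the plane x = 0, y -20 to -235, z 40 to 118 mm; it opens to -x, the robot's side, which carries the bolt; z up. A grey release box 84 mm high stands on the post's +y side, the hinge post (133 mm) at y -252. Place and yaw (up to 12 degrees) vary
- keeper_lip (a point): top of the bent lip of the keeper, at x -22, y -3, z 96 mm in gate_frame's axes. The keeper is a steel channel, open at the top, on the -x face of the latch post (y -5 to 24 mm); its outer cheek reaches up to z 132 mm, and its edge next to the gate is bent up into this lip. Even when raised, the bolt's toe stays between cheek and post, so the gate opens only when the bolt is pulled back
- bolt: steel barrel bolt (180 g) on the gate's -x face, level, parallel to gate_frame's y when shut: rod 12 mm thick, 184 long, in two slotted straps (tops at z 136 mm). Origin on the rod's axis (z 105 mm) below the knob; z up, y towards its tip. A toe under the tip hangs behind the keeper's lip: raise the bolt straight up 10 mm or more (16 possible) and keep it up for the first 22 mm of pull
- knob (a point): centre of the bolt's upright cylindrical knob, 22 mm diameter, 36 mm high (z 151 to 187 mm sagged, centre 169) on a 10 mm stem, 64 mm above the rod's axis. Gate shut and bolt shot: at x -22, y -85 mm in gate_frame's axes. All round it nothing stands above z 137 mm. It moves with bolt and gate
- gate_hinge (a point): point on the gate's upright hinge axis, 100 mm above the bench, at x 0, y -240 mm in gate_frame's axes
- gate (a joint): angle of the gate, rad: 0 shut, grows as the free edge (220 mm from the hinge) swings to gate_frame's -x side, turning anticlockwise seen from above, end stop 0.85. A spring shuts it (about 0.2 N m when shut, 0.45 N m at 0.45 rad)
- bolt_slide (a joint): how far the bolt is pulled back, m: 0 shot into the keeper, grows as it is pulled away from the latch post towards the hinge, end stop 0.046; rubs with about 1.2 N
- release_grip: fixed upright hand grip on a base plate 75 x 60 mm, to the left of the gate. Origin on the bench surface under the grip's centre. The black grip is 20 mm (its own x) by 30 mm (y) and reaches up to z 132 mm; its own -x side carries the trigger, z up. Place and yaw (about +-30 degrees) vary
- trigger_tip (a point): middle of the top end of the trigger lever; at rest at x -32, z 134 mm in the release grip's axes
- hole_saw: loose bystander: hole saw standing on its teeth, 50 mm diameter, 61 mm high, origin under its centre; to be left where it is
- pipe_nipple: loose bystander: threaded pipe nipple lying on its side, 27 mm diameter, 80 mm long, origin under its centre; to be left where it is
- plunger (a joint): safety plunger, a 12 mm steel pin low on the latch post (z 50 mm) whose nose bars the gate: 0 barring, 0.02 m sprung back and clear. It springs back, and stays back, once the trigger (coupled to the pawl in the release box) is squeezed past 0.09 rad
- trigger (a joint): squeeze of the trigger, rad: 0 sprung out, 0.16 fully squeezed. Lever of aluminium, 8 mm thick, 22 wide, 100 long, hinged at x -16, z 35 mm of release_grip, pointing up to z 135. At z 115 mm its outer face is at x -33 at rest, x -20 squeezed; the grip's back face at x +10: 43 mm over both at rest, 30 squeezed, about 8 N. Squeeze grip and lever together along the grip's x, from above, then let go

How it is judged:
On the way, in this order (a step that is already met when the one before it is completed fails the run):
1. the trigger is squeezed and the safety plunger springs back (value of joint trigger above 0.11 rad and value of joint plunger above 0.012 m), for 0.1 s.
2. the trigger is let go and back at rest (value of joint trigger below 0.03 rad and contact force between the fingers and release_grip below 0.1 N), for 0.2 s.
3. the bolt is raised off the keeper's lip before it is drawn (z of knob in the frame of gate_frame above 0.1765 m and value of joint bolt_slide below 0.015 m), for 0.04 s.
4. the raised bolt is pulled back out of the keeper (value of joint bolt_slide above 0.03 m), for 0.1 s.
At the end, for the whole second after the job is handed in: the program ends with the fingers gripping the bolt (over 1 N) and the gate held still at 0.32 to 0.62 rad (free edge 70 to 135 mm open), the bolt drawn by more than 25 mm, the plunger back and the trigger at rest (value of joint gate between 0.32 and 0.62 rad and velocity of joint gate between -0.05 and 0.05 rad/s and contact force between the fingers and bolt above 1 N and value of joint bolt_slide above 0.025 m and value of joint plunger above 0.012 m and value of joint trigger below 0.03 rad); the arm keeps its last pose, push and grip.
It fails at once if the hole saw or the pipe nipple is knocked about (moved more than 30 mm) (distance of any of hole_saw, pipe_nipple from where it was at the start of the episode above 0.03 m).
It also fails if it takes over 43 s, if anything falls off the work surface, if the arm or the gripper's body presses on something with over 40 N, if the wrist force passes 120 N, or if a joint passes its speed limit or range.

## Working session

There is one attempt and no reset: what is moved stays moved. The work goes in short steps, Python scripts to look and compute and a tool call to move; the robot and the scene stay as the last step left them, time stands still between calls to the robot, and variables do not carry over. Pictures are saved under pics/ and viewed, about 8 in all and at most 12, crops included, and the job is handed in when it is done.

Besides the shell and the picture viewer there is one more tool, called as name(argument=value, ...) on one line, values as JSON. send_rows: Moves the arm, as the interface text tells. Its arguments: {"type":"object","properties":{"targets":{"type":"string"},"newtons":{"type":"number"}},"required":["targets"]}

```bash
mkdir -p pics; ls
python3 - <<'E'
from workcell import *
import cv2
for n in("side","top"):
    cv2.imwrite(f"pics/{n}0.png",snapshot(n)[:,:,::-1]); p=camera_params(n); print(n,p)
s=sense();print(s)
E
```

```text
pics
side {'mtx': array([[515.36863352,   0.        , 322.84457993],
       [  0.        , 515.36863352, 196.75744675],
       [  0.        ,   0.        ,   1.        ]]), 'dist_coeffs': array([-0.12087453,  0.        ,  0.        ,  0.        ,  0.        ]), 'rvec': array([ 0.52943309, -2.66595454,  1.19072457]), 'tvec': array([0.41635442, 0.33896775, 0.7738577 ])}
top {'mtx': array([[505.6684844 ,   0.        , 316.72690936],
       [  0.        , 505.6684844 , 201.674858  ],
       [  0.        ,   0.        ,   1.        ]]), 'dist_coeffs': array([-0.12863811,  0.        ,  0.        ,  0.        ,  0.        ]), 'rvec': array([ 2.12063827, -2.15095649,  0.14089471]), 'tvec': array([-0.17907515,  0.52826116,  1.29897036])}
{'time_s': 0.1, 'q': array([-1.37449403,  0.4267011 ,  0.07381925,  1.60655073, -0.03412686,
        1.11080716, -0.06707806]), 'joint_vel': array([-0.00080604, -0.00165418,  0.0004673 , -0.001224  ,  0.00160225,
       -0.00069412, -0.00096113]), 'joint_efforts': array([ 7.40790332e-03, -9.51529670e+01,  3.77061591e+00, -4.64404249e+01,
        1.95612648e-02,  6.39579201e-03, -2.33801723e-05]), 'tool_pos': array([0.22866447, 0.6346962 , 0.23865508]), 'orientation': array([ 0.69698765, -0.12170443,  0.12159201, -0.69614052]), 'wrist_force': array([ 0.02005068,  0.54732464, -0.38899734]), 'torque': array([-0.00054569,  0.0068958 ,  0.02819086]), 'finger_gap': 0.9979994387552292}
```

View pics/side0.png

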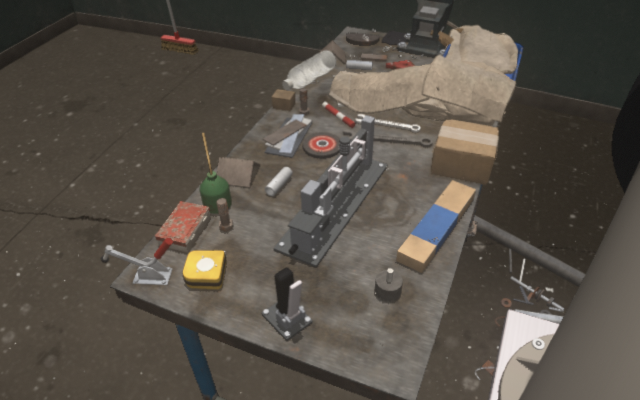

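View pics/top0.png

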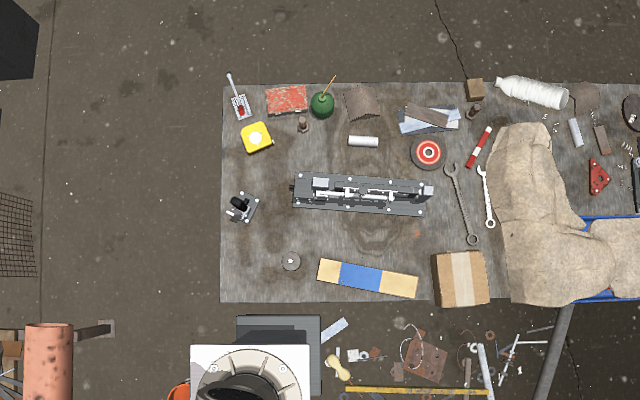

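Side: grip at about (288,295), gate between (300,240) and (370,130), hole saw at (388,288), nipple at (279,181). Top: grip at about (240,207), gate from (295,190) to (430,195). Next, enlarged crops.

```bash
cat > h.py <<'E'
import numpy as np,cv2
from workcell import *
from scipy.spatial.transform import Rotation as R
def P(n,X):
    p=camera_params(n);return cv2.projectPoints(np.atleast_2d(X).astype(float),p["rvec"],p["tvec"],p["mtx"],p["dist_coeffs"])[0][:,0]
def ray(n,uv,z):
    p=camera_params(n);M=cv2.Rodrigues(p["rvec"])[0]
    d=np.append(cv2.undistortPoints(np.array([[uv]],float),p["mtx"],p["dist_coeffs"])[0,0],1)@M
    c=-M.T@p["tvec"];return c+d*(z-c[2])/d[2]
def crop(n,x,y,w,h,k,name,img=None):
    i=snapshot(n)[:,:,::-1] if img is None else img
    cv2.imwrite(name,cv2.resize(i[y:y+h,x:x+w],None,fx=k,fy=k,interpolation=cv2.INTER_CUBIC))
E
python3 - <<'E'
from h import *
crop("top",220,165,220,60,3.6,"a.png",cv2.imread("pics/top0.png"))
crop("side",230,105,170,240,2.5,"b.png",cv2.imread("pics/side0.png"))
a=cv2.imread("a.png");b=cv2.imread("b.png")
cv2.imwrite("pics/c1.png",a);cv2.imwrite("pics/c2.png",b)
E
```

```text
(no output)
```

View pics/c1.png

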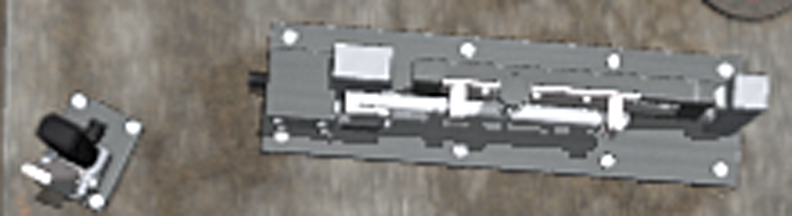

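View pics/c2.png

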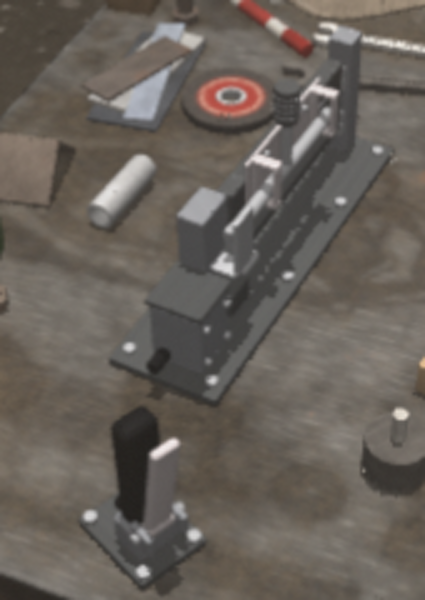

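Run:
```python
from h import *
from scipy.optimize import least_squares
t=lambda u,v:(220+u/3.6,165+v/3.6); s=lambda u,v:(230+u/2.5,105+v/2.5)
def fit(obs,x0):
    def f(p):
        r=[]
        for n,L,uv in obs:
            c,q=np.cos(p[2]),np.sin(p[2]);X=[p[0]+c*L[0]-q*L[1],p[1]+q*L[0]+c*L[1],L[2]]
            r+=list(P(n,X)[0]-uv)
        return np.array(r)
    o=least_squares(f,x0);print(o.x,np.degrees(o.x[2]));print(f(o.x).reshape(-1,2).round(1).tolist());return o.x
for n in("top","side"):
    p=camera_params(n);print(n,-cv2.Rodrigues(p["rvec"])[0].T@p["tvec"])
g=fit([("top",(0,0,.133),t(363,62)),("top",(0,-.252,.133),t(749,91)),("side",(0,0,.133),s(204,203)),("side",(0,-.252,.133),s(345,36)),("side",(-.022,-.085,.187),s(287,88))],[.6,0,0])
# screws + rough
for uv in [(79,101),(134,128),(97,201)]: print(ray("top",t(*uv),.012))
for uv in [(90,517),(195,536),(142,572)]: print(ray("side",s(*uv),.012))
r=fit([("side",(0,0,.132),s(134,413)),("side",(-.032,0,.134),s(166,442)),("top",(-.032,0,.134),t(36,172))],[.6,.25,0])
i=cv2.imread("pics/side0.png");j=cv2.imread("pics/top0.png")
def tr(p,L):
    c,q=np.cos(p[2]),np.sin(p[2]);return [p[0]+c*L[0]-q*L[1],p[1]+q*L[0]+c*L[1],L[2]]
print("knob",tr(g,(-.022,-.085,.169)),"hinge",tr(g,(0,-.24,.1)),"grip",tr(r,(0,0,.115)),tr(r,(-.0115,0,.115)))
print(ray("side",(388,278),.03),ray("side",(279,181),.013))
for L in [(-.022,-.085,.151),(-.022,-.085,.187)]: print((P("side",tr(g,L))[0]-[230,105])*2.5,(P("top",tr(g,L))[0]-[220,165])*3.6)
for L in [(sx*.01,sy*.015,.132) for sx in(1,-1) for sy in(1,-1)]+[(0,0,.132),(-.037,.030,0),(.037,.03,0),(.037,-.03,0),(-.037,-.03,0)]: print((P("side",tr(r,L))[0]-[230,105])*2.5,(P("top",tr(r,L))[0]-[220,165])*3.6)
```

```text
top [ 0.32689176 -0.20839131  1.35947292]
side [0.23755277 0.48201509 0.77352182]
[ 0.55687322 -0.20448651 -0.09506771] -5.446978375767262
[[2.3, 1.1], [-3.1, 1.1], [1.1, -2.4], [-0.8, 0.1], [-1.7, 0.8]]
[0.55639171 0.01678403 0.012     ]
[ 0.53511626 -0.02509661  0.012     ]
[0.48028907 0.00252956 0.012     ]
[0.55284318 0.02170595 0.012     ]
[0.47669108 0.00777279 0.012     ]
[0.49837512 0.04906394 0.012     ]
[ 0.5139084   0.01076933 -0.47142987] -27.010941769962017
[[0.2, 0.3], [-0.5, -0.4], [0.1, 0.6]]
knob [np.float64(0.5269039705574837), np.float64(-0.28701435024278227), 0.169] hinge [np.float64(0.5340913204936459), np.float64(-0.4434027833217512), 0.1] grip [np.float64(0.5139083984269753), np.float64(0.010769325116094563), 0.115] [np.float64(0.5036628206186925), np.float64(0.015992172555415518), 0.115]
[ 0.37135969 -0.12028241  0.03      ] [ 0.69286177 -0.31318987  0.013     ]
[282.1771686  126.73069973] [494.41142994 102.91583621]
[282.710712    89.87871606] [497.76655244  93.86171435]
[106.60421998 416.21624984] [ 45.9604861  110.61184227]
[143.45046421 393.33514491] [ 84.31453136 129.59407208]
[125.08510134 434.53500795] [ 32.55401583 136.44007973]
[162.14237193 411.04328114] [ 70.9342838  155.52854491]
[134.39988579 413.63738283] [ 58.4114011  133.01907725]
[144.78030456 589.38035743] [ 31.77981047 184.9253626 ]
[ 82.77203341 522.35573876] [76.5485507  98.37171725]
[148.32575208 479.25918554] [146.17342414 132.66447532]
[211.51402746 542.42175043] [101.57323005 219.84151829]
```

Run:
```python
from h import *
t=lambda u,v:(220+u/3.6,165+v/3.6); s=lambda u,v:(230+u/2.5,105+v/2.5)
for n,f,uv,z in [("L",t,(363,62),.133),("L",s,(204,203),.133),("H",t,(751,91),.133),("H",s,(345,36),.133)]+[("plateT",t,c,.01) for c in [(270,22),(744,55),(738,187),(262,150)]]+[("plateS",s,c,.01) for c in [(110,360),(218,402),(393,152)]]+[("knobtop",s,(287,86),.187),("knobbot",s,(287,124),.151),("releasebox",s,(188,296),.084)]:
    print(n,f is t,ray("top" if f is t else "side",f(*uv),z).round(4))
```

```text
L True [ 0.5597 -0.1989  0.133 ]
L False [ 0.556  -0.1971  0.133 ]
H True [ 0.5355 -0.4645  0.133 ]
H False [ 0.5315 -0.4565  0.133 ]
plateT True [ 0.6151 -0.1279  0.01  ]
plateT True [ 0.5841 -0.4862  0.01  ]
plateT True [ 0.4837 -0.4771  0.01  ]
plateT True [ 0.5172 -0.1213  0.01  ]
plateS False [ 0.6092 -0.1218  0.01  ]
plateS False [ 0.5115 -0.1141  0.01  ]
plateS False [ 0.4799 -0.4635  0.01  ]
knobtop False [ 0.5257 -0.2931  0.187 ]
knobbot False [ 0.5246 -0.2918  0.151 ]
releasebox False [ 0.5478 -0.1448  0.084 ]
```

```bash
cat >> h.py <<'E'
def goal(ang,xyz,flip=None):
    "tool down, z axis at heading ang (deg, mod 180): rotvec & shift"
    s=sense();R0=R.from_quat(s["orientation"])
    for a in (ang,ang+180):
        z=np.array([np.cos(np.radians(a)),np.sin(np.radians(a)),0]);y=np.array([0,0,-1.]);x=np.cross(y,z)
        print(a,"rot",(R.from_matrix(np.c_[x,y,z])*R0.inv()).as_rotvec().round(4),"shift",((np.array(xyz)-s["tool_pos"])*1000).round(1))
def st():
    s=sense();M=R.from_quat(s["orientation"]).as_matrix()
    print("t",s["time_s"],"pos",s["tool_pos"].round(4),"z heading",np.degrees(np.arctan2(M[1,2],M[0,2])).round(1),"y",M[:,1].round(3),"F",s["wrist_force"].round(1),"gap",round(s["finger_gap"],3),"q",s["q"].round(2))
E
python3 -c "
from h import *
st()
goal(-27,(.511,.012,.2))"
```

```text
t 0.1 pos [0.2287 0.6347 0.2387] z heading 70.2 y [-0.    -0.001 -1.   ] F [ 0.   0.5 -0.4] gap 0.998 q [-1.37  0.43  0.07  1.61 -0.03  1.11 -0.07]
-27 rot [ 6.0000e-04 -1.2000e-03 -1.6962e+00] shift [ 282.3 -622.7  -38.7]
153 rot [1.2000e-03 5.0000e-04 1.4454e+00] shift [ 282.3 -622.7  -38.7]
```

send_rows(targets="0 0 -0.13 22 -48 0 0; 0 0 -0.26 44 -96 0 0; 0 0 -0.39 66 -144 0 0; 0 0 -0.52 88 -192 0 0; 0 0 -0.65 110 -240 0 0; 0 0 -0.78 132 -288 0 0; 0 0 -0.91 154 -336 0 0; 0 0 -1.04 176 -384 0 0; 0 0 -1.17 198 -432 0 0; 0 0 -1.3 220 -480 0 0; 0 0 -1.43 242 -528 0 0; 0 0 -1.56 264 -576 -5 0", newtons=30)

```text
time_s: 1.3
tool_pos: [0.4792, 0.0877, 0.2367]
orientation: [-0.408, 0.578, -0.577, 0.409]
wrist_force: [0.4, 0.6, 0.2]
finger_gap: 1.002
```

```bash
python3 -c "
from h import *
st()
goal(-27,(.511,.012,.18))"
```

```text
t 1.3 pos [0.4792 0.0877 0.2367] z heading -19.5 y [ 0.001  0.001 -1.   ] F [0.4 0.6 0.2] gap 1.002 q [-0.87  0.12  0.62  2.05 -0.09  0.99 -0.55]
-27 rot [-0.0008  0.0007 -0.1311] shift [ 31.8 -75.7 -56.7]
153 rot [-1.1000e-03 -1.2000e-03  3.0105e+00] shift [ 31.8 -75.7 -56.7]
```

send_rows(targets="0 0 -0.07 9 -24 -20 0; 0 0 -0.136 18 -47 -50 0; 0 0 -0.136 18 -47 -54 0; 0 0 -0.136 18 -47 -54 0")

```text
time_s: 1.7
tool_pos: [0.4962, 0.0422, 0.1815]
orientation: [-0.37, 0.603, -0.603, 0.368]
wrist_force: [-0.5, 0.7, -0.2]
finger_gap: 1.002
```

Run:
```python
from h import *
st()
i=snapshot("side")[:,:,::-1];j=snapshot("top")[:,:,::-1]
a=cv2.resize(i[190:350,210:370],(480,480),interpolation=2)
b=cv2.resize(j[170:250,195:275],(480,480)[:2],interpolation=2)[:, :320] if 0 else cv2.resize(j[165:245,200:253],(318,480),interpolation=2)
cv2.imwrite("pics/d.png",np.hstack([a,b]))
T=sense()["tool_pos"]
print((P("side",T)[0]-[210,190])*3,(P("top",T)[0]-[200,165])*6)
```

```text
t 1.7 pos [0.4962 0.0422 0.1815] z heading -27.0 y [-0.002 -0.001 -1.   ] F [-0.5  0.7 -0.2] gap 1.002 q [-0.78  0.24  0.65  2.08 -0.18  0.88 -0.49]
[216.7869876  231.95008974] [112.7147768  246.74062275]
```

View pics/d.png

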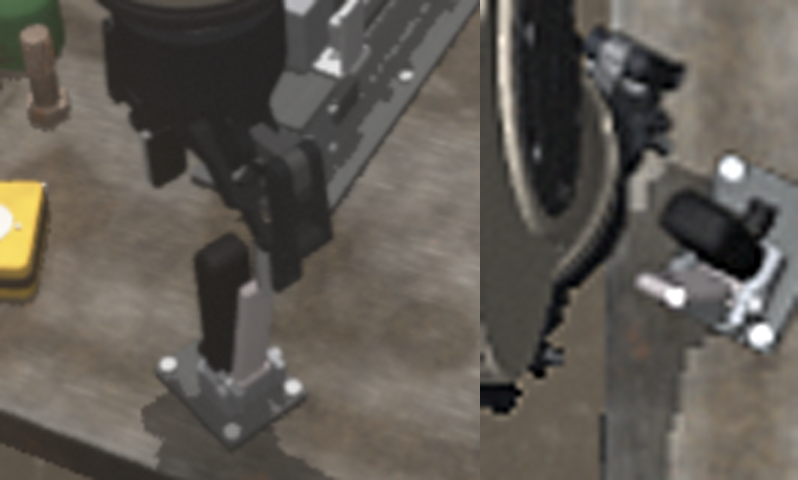

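Side crop: grip top at (222,248), trigger tip at (255,287), and the jaws are about 30 mm to the left of the grip. The commanded pose had been clipped, so I'll close the remaining distance.

send_rows(targets="0 0 0 8 -16 -10 0; 0 0 0 15 -30 -20 0; 0 0 0 15 -30 -20 0; 0 0 0 15 -30 -20 0")

```text
time_s: 2.2
tool_pos: [0.5119, 0.0135, 0.163]
orientation: [-0.37, 0.603, -0.603, 0.37]
wrist_force: [1.0, 0.2, -0.2]
finger_gap: 1.0
```

Run:
```python
from h import *
st()
i=snapshot("side")[:,:,::-1];j=snapshot("top")[:,:,::-1]
a=cv2.resize(i[210:330,230:350],(480,480),interpolation=2)
b=cv2.resize(j[165:245,200:253],(318,480),interpolation=2)
cv2.imwrite("pics/e.png",np.hstack([a,b]))
T=sense()["tool_pos"]
print((P("side",T)[0]-[230,210])*4,(P("top",T)[0]-[200,165])*6)
```

```text
t 2.2 pos [0.5119 0.0135 0.163 ] z heading -26.9 y [ 0.     0.001 -1.   ] F [ 1.   0.2 -0.2] gap 1.0 q [-0.7   0.29  0.65  2.07 -0.24  0.85 -0.38]
[211.30439873 197.70541024] [196.36774965 215.55653658]
```

View pics/e.png

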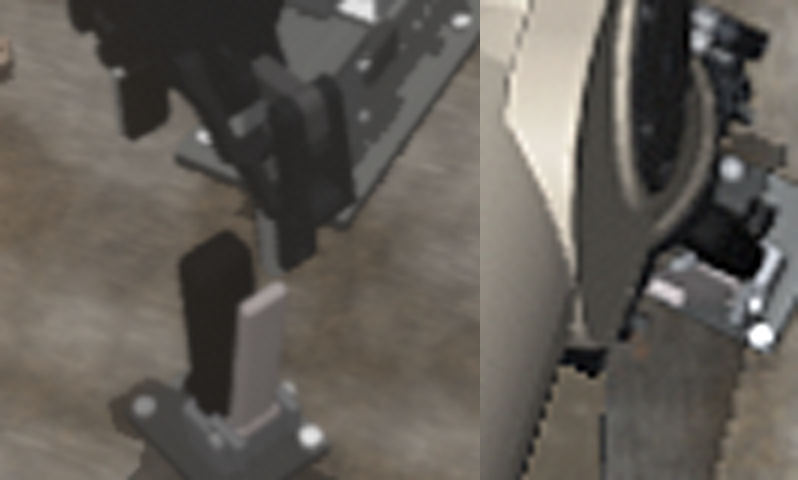

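send_rows(targets="0 0 0 0 0 -20 0; 0 0 0 0 0 -42 0; 0 0 0 0 0 -59 0; 0 0 0 0 0 -59 0.2; 0 0 0 0 0 -59 0.4")

```text
time_s: 2.8
tool_pos: [0.5116, 0.0132, 0.1039]
orientation: [-0.37, 0.603, -0.603, 0.37]
wrist_force: [-5.7, 2.1, 3.0]
finger_gap: 0.691
```

send_rows(targets="0 0 0 0 0 0 0.5; 0 0 0 0 0 0 0.7; 0 0 0 0 0 0 0.8; 0 0 0 0 0 0 0.8; 0 0 0 0 0 0 0.8; 0 0 0 0 0 0 0.8")

```text
time_s: 3.4
tool_pos: [0.5098, 0.0142, 0.1042]
orientation: [-0.371, 0.604, -0.601, 0.369]
wrist_force: [-15.6, 7.2, 14.5]
finger_gap: 0.336
```

```bash
python3 -c "
from h import *
st()"
```

```text
t 3.4 pos [0.5098 0.0142 0.1042] z heading -26.9 y [-0.004  0.003 -1.   ] F [-15.6   7.2  14.5] gap 0.336 q [-0.64  0.39  0.59  2.12 -0.33  0.73 -0.3 ]
```

Gap 0.336 is 28.6 mm, so the trigger is squeezed fully. Releasing it and moving up.

send_rows(targets="0 0 0 0 0 0 0.5; 0 0 0 0 0 0 0.2; 0 0 0 0 0 0 0; 0 0 0 0 0 0 0; 0 0 0 0 0 0 0; 0 0 0 0 0 0 0; 0 0 0 0 0 0 0; 0 0 0 0 0 30 0; 0 0 0 0 0 75 0; 0 0 0 0 0 115 0; 0 0 0 0 0 125 0")

```text
time_s: 4.5
tool_pos: [0.5134, 0.0124, 0.2321]
orientation: [0.368, -0.603, 0.603, -0.371]
wrist_force: [0.9, -0.7, 0.3]
finger_gap: 1.001
```

```bash
python3 -c "
from h import *
st()
goal(-5.4,(.525,-.2925,.225))"
```

```text
t 4.5 pos [0.5134 0.0124 0.2321] z heading -27.0 y [ 0.005  0.002 -1.   ] F [ 0.9 -0.7  0.3] gap 1.001 q [-0.76  0.19  0.7   2.01 -0.15  0.99 -0.46]
-5.4 rot [-0.0026  0.0044  0.3774] shift [  11.6 -304.9   -7.1]
174.6 rot [ 0.0062  0.0037 -2.7642] shift [  11.6 -304.9   -7.1]
```

send_rows(targets="0 0 0.05 2 -40 0 0; 0 0 0.1 3 -80 0 0; 0 0 0.15 4 -120 0 0; 0 0 0.2 6 -160 0 0; 0 0 0.25 8 -200 0 0; 0 0 0.3 10 -240 0 0; 0 0 0.35 11 -280 0 0; 0 0 0.377 12 -305 -4 0; 0 0 0.377 12 -305 -7 0; 0 0 0.377 12 -305 -7 0; 0 0 0.377 12 -305 -7 0")

```text
time_s: 5.6
tool_pos: [0.5238, -0.2914, 0.221]
orientation: [-0.476, 0.523, -0.523, 0.476]
wrist_force: [-0.0, -0.5, 0.4]
finger_gap: 1.0
```

Run:
```python
from h import *
st();goal(-5.4,(.525,-.2925,.158))
i=snapshot("side")[:,:,::-1]
a=cv2.resize(i[80:200,270:430],(800,600),interpolation=2)
cv2.imwrite("pics/f.png",a)
T=sense()["tool_pos"]
for z in(.15,.187): print((P("side",[T[0],T[1],z])[0]-[270,80])*5)
```

```text
t 5.6 pos [ 0.5238 -0.2914  0.221 ] z heading -5.4 y [-0.001  0.001 -1.   ] F [-0.  -0.5  0.4] gap 1.0 q [-0.15  0.39  0.7   1.83 -0.29  1.03  0.58]
-5.4 rot [-0.0006 -0.0006 -0.0007] shift [  1.2  -1.1 -63. ]
174.6 rot [ 1.0000e-03 -9.0000e-04  3.1409e+00] shift [  1.2  -1.1 -63. ]
[374.88550338 376.16974702]
[376.22951248 300.52499642]
```

View pics/f.png

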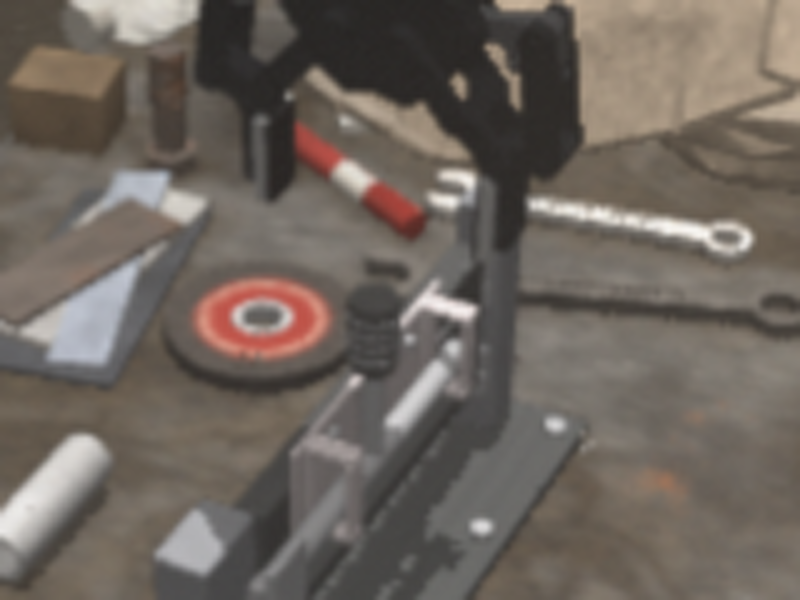

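Knob top at (375,298) and bottom at (375,372), where the TCP axis projects to (376,300) and (375,376), so it's well aligned. Going down to grip.

send_rows(targets="0 0 0 0 0 -30 0; 0 0 0 1 -1 -62 0; 0 0 0 1 -1 -62 0.2; 0 0 0 1 -1 -62 0.5; 0 0 0 1 -1 -62 0.8; 0 0 0 1 -1 -62 0.9; 0 0 0 1 -1 -62 0.9; 0 0 0 1 -1 -62 0.9; 0 0 0 1 -1 -62 0.9; 0 0 0 1 -1 -62 0.9", newtons=60)

```text
time_s: 6.65
tool_pos: [0.526, -0.2937, 0.1609]
orientation: [0.475, -0.522, 0.524, -0.477]
wrist_force: [0.4, 0.9, 9.1]
finger_gap: 0.238
```

send_rows(targets="0 0 0 0 0 5 0.9; 0 0 0 0 0 10 0.9; 0 0 0 0 0 14 0.9; 0 0 0 0 0 14 0.9; 0 0 0 0 0 14 0.9")

```text
time_s: 7.15
tool_pos: [0.5253, -0.2936, 0.1739]
orientation: [0.476, -0.522, 0.523, -0.476]
wrist_force: [5.7, -1.2, -0.3]
finger_gap: 0.238
```

Run:
```python
from h import *
st()
i=snapshot("side")[:,:,::-1]
cv2.imwrite("pics/g.png",cv2.resize(i[80:200,270:430],(800,600),interpolation=2))
```

```text
t 7.15 pos [ 0.5253 -0.2936  0.1739] z heading -5.4 y [ 0.001 -0.001 -1.   ] F [ 5.7 -1.2 -0.3] gap 0.238 q [-0.11  0.44  0.67  1.87 -0.34  0.94  0.62]
```

View pics/g.png

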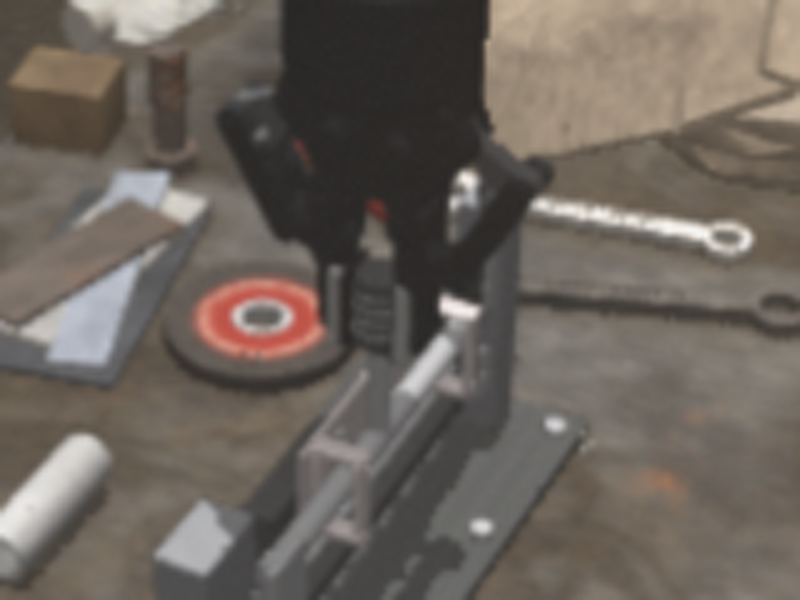

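Knob bottom went from y=372 to about 348, roughly 12 mm, so the bolt is raised in the grip. Pulling back 40 mm along the gate's -y.

send_rows(targets="0 0 0 -0.8 -8 0 0.9; 0 0 0 -1.5 -16 0 0.9; 0 0 0 -2.3 -24 0 0.9; 0 0 0 -3 -32 0 0.9; 0 0 0 -3.8 -40 0 0.9; 0 0 0 -3.8 -40 0 0.9; 0 0 0 -3.8 -40 0 0.9")

```text
time_s: 7.9
tool_pos: [0.5209, -0.3339, 0.1734]
orientation: [0.476, -0.523, 0.523, -0.476]
wrist_force: [3.9, -1.5, -1.8]
finger_gap: 0.245
```

Run:
```python
from h import *
st()
# gate arc: hinge relative to knob start (shut, drawn)
th=np.radians(-5.4);k0=np.array([.5253,-.2936]);Rm=lambda a:np.array([[np.cos(a),-np.sin(a)],[np.sin(a),np.cos(a)]])
for d in(.040,.0):
  v=Rm(th)@np.array([-.022,.155-d]); 
  for a in np.arange(0.05,.51,.05): print(d,a.round(2),((Rm(a)@v-v)*1000).round(1))
```

```text
t 7.9 pos [ 0.5209 -0.3339  0.1734] z heading -5.4 y [ 0.    -0.001 -1.   ] F [ 3.9 -1.5 -1.8] gap 0.245 q [-0.04  0.47  0.67  1.83 -0.35  0.96  0.69]
0.04 0.05 [-5.8 -0.7]
0.04 0.1 [-11.6  -1.7]
0.04 0.15 [-17.3  -3. ]
0.04 0.2 [-22.9  -4.5]
0.04 0.25 [-28.5  -6.4]
0.04 0.3 [-34.   -8.5]
0.04 0.35 [-39.3 -10.9]
0.04 0.4 [-44.5 -13.5]
0.04 0.45 [-49.6 -16.4]
0.04 0.5 [-54.5 -19.6]
0.0 0.05 [-7.8 -0.6]
0.0 0.1 [-15.6  -1.5]
0.0 0.15 [-23.3  -2.8]
0.0 0.2 [-30.9  -4.6]
0.0 0.25 [-38.5  -6.7]
0.0 0.3 [-45.9  -9.1]
0.0 0.35 [-53.2 -12. ]
0.0 0.4 [-60.3 -15.2]
0.0 0.45 [-67.3 -18.8]
0.0 0.5 [-74.1 -22.7]
```

send_rows(targets="0 0 0.05 -5.8 -0.7 0 0.9; 0 0 0.1 -11.6 -1.7 0 0.9; 0 0 0.15 -17.3 -3 0 0.9; 0 0 0.2 -22.9 -4.5 0 0.9; 0 0 0.25 -28.5 -6.4 0 0.9; 0 0 0.3 -34 -8.5 0 0.9; 0 0 0.35 -39.3 -10.9 0 0.9; 0 0 0.4 -44.5 -13.5 0 0.9; 0 0 0.45 -49.6 -16.4 0 0.9; 0 0 0.47 -51.6 -17.6 0 0.9; 0 0 0.47 -51.6 -17.6 0 0.9; 0 0 0.47 -51.6 -17.6 0 0.9")

```text
time_s: 9.1
tool_pos: [0.4697, -0.3506, 0.1733]
orientation: [-0.584, 0.398, -0.398, 0.585]
wrist_force: [4.4, 1.2, -1.5]
finger_gap: 0.239
```

Run:
```python
from h import *
st()
i=snapshot("side")[:,:,::-1];j=snapshot("top")[:,:,::-1]
cv2.imwrite("pics/i.png",np.vstack([cv2.resize(i[90:190,260:420],(640,400),interpolation=2),cv2.resize(j[165:214,290:450],(640,196),interpolation=2)]))
```

```text
t 9.1 pos [ 0.4697 -0.3506  0.1733] z heading 21.5 y [ 0.  0. -1.] F [ 4.4  1.2 -1.5] gap 0.239 q [ 0.08  0.4   0.57  1.9  -0.27  0.92  1.16]
```

View pics/i.png

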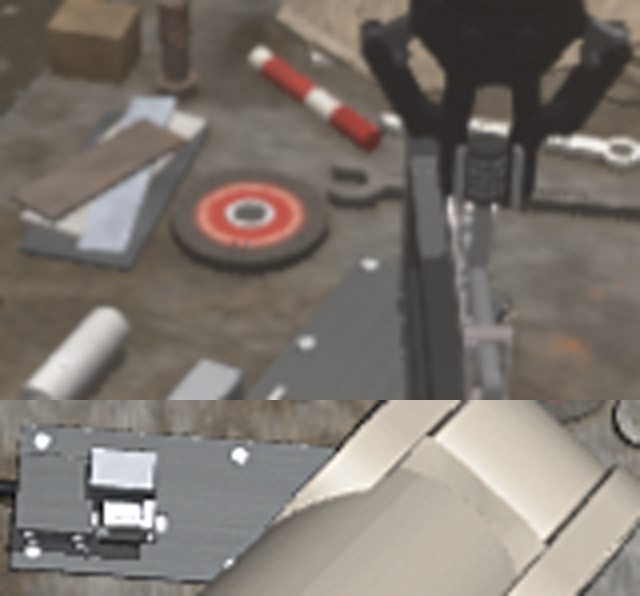

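The knob (490,165 in the side crop) is still between the pads, and the gate stands swung open with the bolt clear of the keeper. The nipple hasn't moved. I'll let it settle, then hand in.

send_rows(targets="0 0 0 0 0 0 0.9; 0 0 0 0 0 0 0.9; 0 0 0 0 0 0 0.9; 0 0 0 0 0 0 0.9; 0 0 0 0 0 0 0.9")

```text
time_s: 9.7
tool_pos: [0.4694, -0.3509, 0.1733]
orientation: [-0.585, 0.398, -0.398, 0.585]
wrist_force: [5.4, 0.9, -2.1]
finger_gap: 0.239
```

Run:
```python
from h import *
st();print(sense()["joint_vel"].round(4))
print(close_job())
```

```text
t 9.7 pos [ 0.4694 -0.3509  0.1733] z heading 21.5 y [-0.  0. -1.] F [ 5.4  0.9 -2.1] gap 0.239 q [ 0.08  0.4   0.57  1.9  -0.26  0.92  1.16]
[-0.0009 -0.0013 -0.002  -0.0011 -0.     -0.0003  0.0006]
the job is handed in; nothing more can be done
None
```

The gate is open and held, and I handed the job in at 9.7 s; no verdict was reported. I never read the joints directly, so the figures below come from the tool pose, the gripper opening and the pictures.

**What I did**
- **Trigger:** squeezed until the jaws stood about 29 mm apart (30 expected fully squeezed), then let go and lifted clear. I did not look at the plunger itself, but the gate swung freely afterwards.
- **Bolt:** gripped the knob at 60 N, raised it about 13 mm, then pulled it back about 40 mm.
- **Gate:** swung it along its arc to an estimated 0.47 rad, about 10 cm at the free edge.

**Last checks**
- The arm was still, with joint speeds at or below 0.002 rad/s.
- The knob was still between the pads, at an opening of about 20 mm, with about 5 N on the wrist, which fits the gate spring.
- The last picture showed the gate open and the pipe nipple in place. The hole saw was outside that crop, but no move passed low near it.

**Disagreements**
- The two cameras differed by about 4 mm in x, and by up to 8 mm in y at the hinge post. I went with the side view, and both grasps bore it out.
- The latch post appeared about 12 mm off-centre from the frame origin, so I used the measured knob position instead of one worked out from the post.

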